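# Check the brake lever's stop on the bench

### The job

Check the red-tipped brake lever on the bar stand: with the outside of the fingers, never gripping it, press the lever in towards the rubber grip until it comes up against its stop, let it spring all the way back out, then press it in to its stop a second time and hold it there with steady, moderate force. The program finishes while still holding the lever in, so that the gap between lever and grip can be measured. Leave everything else on the bench where it is.

Things in the scene. Friction and masses are not known exactly. Their poses are not given: they have to be found in the camera images.
- bar_stand: Fixed bar stand; origin on the bench under the bar's axis, z up. Level 22 mm handlebar along y, 280 mm long, 120 mm up; black rubber grip (32 mm dia.) from y = -142 to 3 mm; blue clamp block y = 65 to 115, x = -25 to 25, up to 144 mm; base plate 130 x 150 mm at y = 0 to 150. The lever is on the -x side, facing the robot within 35 degrees; it is pressed along +x, away from the robot
- brake (a joint): Lever angle, rad, about a vertical pivot: 0 = fully out, growing (anticlockwise from above) as pressed in; stop at 0.30. The stop is firm (a 20 N push gives 0.01 more): once there, force climbs fast. Springs back to 0 when let go; at the blade's middle the spring pushes back with about 3 N at rest, 7 to 8 N at the stop: well above that is the stop. There 20 mm stay free between ball and grip
- lever_mid (a point): Middle of the lever's straight blade, on its centre line, 120 mm above the bench; moves with it. Blade: 12 mm round aluminium rod, straight for 40 mm either side along its own y, with a red ball at the end. Axes turn with the lever: at rest the stand's; +x towards the grip. It lies (-44, -85, 0) mm from the pivot in these axes. Press here, on the outer (-x) side
- lever_ball (a point): Centre of the red ball (18 mm diameter) at the lever's free end, 40 mm beyond lever_mid along the lever's -y axis; moves with the lever
- lever_pivot (a point): The lever's vertical pivot axis at lever height, 120 mm above the bench; fixed on the stand at (-40, 30, 120) mm from its origin. The lever extends from here towards the stand's -y side
- grip_mid (a point): Centre line of the rubber grip at its middle, 120 mm above the bench (grip radius 16 mm); fixed on the stand at (0, -70, 120) mm. Its axes are those of the stand
- caliper: Bystander: digital caliper lying flat, 170 mm long along its y, up to 45 mm wide, 13 mm high; origin under its beam's centre
- driver: Bystander: green-handled screwdriver lying flat along its x axis, on the robot's side of the stand
- solder_reel: Bystander: upright solder reel with white flanges, 54 mm diameter, 56 mm high; origin under its centre
- multimeter: Bystander: yellow handheld multimeter lying flat, 145 x 75 x 40 mm; origin under its centre
- screw_jar: Bystander: small glass jar with a black lid, 60 mm diameter, 70 mm high; origin under its centre
- radio: Bystander: black hand-held radio lying flat, 115 x 58 x 34 mm, with a 130 mm aerial along its +x; origin under the case's centre
- parts_tray: Bystander: blue open parts tray, 110 x 160 x 30 mm; origin under its centre

How it is judged:
By the outcome, as a careful person would: the job done as asked, in the order asked, and still so for the second after the job is handed in, while the arm keeps its last pose, push and grip.
It also fails if it takes over 58 s, if anything falls off the work surface, if the arm or the gripper's body presses on something with over 40 N, if the wrist force passes 120 N, or if a joint passes its speed limit or range.

### The arm

A 6-joint arm with a two-finger parallel gripper is mounted at the origin on the work surface. World frame = base frame: x ahead of the robot, y to its left, z up, the work surface at z = 0. Lengths are in m, angles in rad, forces in N, time in s.
With the tool pointing down it reaches from about 0.375 to 0.825 m from the base axis. Payload 5.5 kg.
Tool frame: the origin (TCP) lies midway between the tips of the shut fingers; the grasp point (between the pads) lies 19 mm behind it; z points along the fingers, y is the line along which they close (so a half turn about z gives the same grasp; the last joint's range is limited). The gripper opens to 85 mm and grips with 20 to 120 N. Pads are 22 mm wide; open, the fingers measure 114 mm over their backs; the gripper's body (76 mm by 85 mm) begins 54 mm behind the grasp point. The pads swing forward as they close: fully open they stand 13 mm farther back than shut.
Start: joints at [1.234, 0.314, -0.047, 1.21, 0, 1.571], TCP at [0.198, 0.566, 0.192] pointing down, gripper open.
Joint ranges: [-2.67, 2.67], [-0.69, 1.73], [-1.03, 1.25], [-2.08, 2.16], [-1.42, 1.45], [-3.14, 3.14]. Speed limits (rad/s): [2.39, 2.39, 3.01, 3.14, 3.14, 3.14].

### API

Orientations are given as a 3x3 rotation matrix whose columns are the frame's x, y, z axes.
In Python, from rig import env gives the robot as it stands. The module is installed in compiled form; this text tells all that it offers. Calls block until the motion is done:
- env.goto(position, orientation): joint-space move of the TCP to a pose.
- env.line_to(position, rot=None, velocity=0.15, threshold=None): straight line of the TCP; rot=None keeps the orientation; velocity is the mean speed in m/s. With threshold (N) it stops when the force on the tool has changed by that much, and returns True; else False.
- env.movej(angles): joint-space move.
- env.grip(opening, newtons=None): finger opening in m; newtons is the grip in N (None keeps the last); returns when the fingers have stopped.
- env.hold(seconds).
- env.solve_ik(position, orientation): joint angles nearest the present ones, or None.
- env.read_state(): the state.
- env.camera(name): name is "scene" or "side" or "wrist"; returns the picture (480x640x3 uint8, red, green, blue); there is no depth.
- env.camera_params(name): a dict with "fx", "fy", "cx", "cy" (pixels), "R" (3x3) and "t" (3): a world point X has camera coordinates R X + t; the wrist camera has in their place "hand_eye" (4x4, takes a point from camera to tool coordinates, whose origin is the TCP and whose axes are the flange's). Camera axes: x right, y down, z forward; pixel columns grow to the right and rows downward; lengths in m; the calibration is good to about 2 mm. The wrist camera is an equidistant fisheye: a pixel r from the principal point sees the ray r / f radians off the axis. A picture is of the moment at which its call begins: read the wrist's pose just before it. camera_params takes no time and is no camera call.
A pose or a line that the arm cannot do raises env.PlanningError and nothing moves.
- env.job_done(): hands the job in; it is judged then, once.
Trained networks look in the newest picture that a camera, given by its name, has taken for a name from the list of things; names that differ only in an ending like _2 or _b are one class to them, and where a whole thing is asked for, a point or a joint stands for the part that bears it (a point fixed in the world has none). Each returns a list of dicts, best first, with "confidence" (0 to 1); they miss things now and then, are a little off and sometimes report something else, mostly with a low value. They report only what shows in the picture. A call takes as long as a camera call.
- env.spot_in(camera, thing): "location" ([column, row] as shares, 0 to 1, of the picture: columns of its width, rows of its height, amid what is visible of it).
- env.silhouettes(camera, thing): "mask" (480x640 bool, what is visible of it) and "location" ([column, row] as shares, 0 to 1, of the picture: columns of its width, rows of its height, amid what is visible of it).
The state is a dict: "t": time; "joints": joint angles; "dq": joint speeds; "joint_efforts": joint torques, N m; "ee_pos": TCP position; "ee_rot": TCP orientation; "ft_force": force on the tool from outside, world axes, zero at the start; "wrist_torque": the same for the moment, N m; "width": finger opening in m; "grasp_force": force on a finger pad.
Only numpy, scipy, OpenCV 4.12 (cv2) and the standard library are available. Lean on these libraries where they do the work, as an engineer would, in place of code of your own. Each camera call takes 0.05 s, during which the arm holds its last target. There are 200 camera calls.

## Working session

There is one attempt and no reset: what is moved stays moved. The work goes in short steps, each a Python script; the robot and the scene stay as the last script left them, time stands still between calls to the robot, and variables do not carry over. Pictures are saved under pics/ and viewed, at most 10 in all, crops included, and the job is handed in when it is done.

```bash
mkdir -p pics
python3 - <<'E'
from rig import env
import cv2,numpy as np
for c in ["scene","side"]:
    im=env.camera(c); cv2.imwrite(f"pics/{c}0.png",im[:,:,::-1])
    p=env.camera_params(c); print(c,{k:np.round(v,4).tolist() for k,v in p.items()})
    for n in ["bar_stand","lever_mid","lever_ball","lever_pivot","grip_mid"]:
        print(n,[(round(d["confidence"],2),np.round(np.array(d["location"])*[640,480],1).tolist()) for d in env.spot_in(c,n)][:3])
s=env.read_state();print(s["t"],s["ft_force"],s["ee_rot"])
E
```

```text
scene {'fx': 469.1537, 'fy': 469.1537, 'cx': 316.8334, 'cy': 245.0899, 'R': [[-0.0117, 0.9999, 0.0106], [0.6226, 0.0156, -0.7824], [-0.7824, -0.0026, -0.6227]], 't': [0.0049, -0.265, 1.7365]}
bar_stand [(0.91, [382.2, 269.9]), (0.24, [472.2, 282.3])]
lever_mid [(0.52, [357.4, 223.7])]
lever_ball [(0.6, [359.5, 223.7])]
lever_pivot [(0.83, [382.1, 270.7]), (0.4, [359.3, 223.4])]
grip_mid [(0.67, [381.8, 269.4])]
side {'fx': 503.1674, 'fy': 503.1674, 'cx': 316.8346, 'cy': 233.2933, 'R': [[-0.984, -0.1776, -0.0141], [-0.1168, 0.7025, -0.702], [0.1346, -0.6891, -0.712]], 't': [0.5842, 0.1179, 1.2703]}
bar_stand [(0.59, [303.7, 292.8])]
lever_mid [(0.68, [350.1, 265.4]), (0.47, [330.5, 152.5])]
lever_ball [(0.86, [349.4, 268.9])]
lever_pivot [(0.69, [305.6, 294.9])]
grip_mid [(0.83, [303.5, 292.3]), (0.5, [352.6, 262.8])]
0.6 [ 0.08014128 -0.45694512 -0.81155239] [[-9.43805953e-01  3.30500108e-01 -3.21455250e-05]
 [ 3.30500108e-01  9.43805954e-01  1.75753257e-06]
 [ 3.09200026e-05 -8.96532978e-06 -9.99999999e-01]]
```

```bash
ls
```

```text
pics
```

View pics/scene0.png

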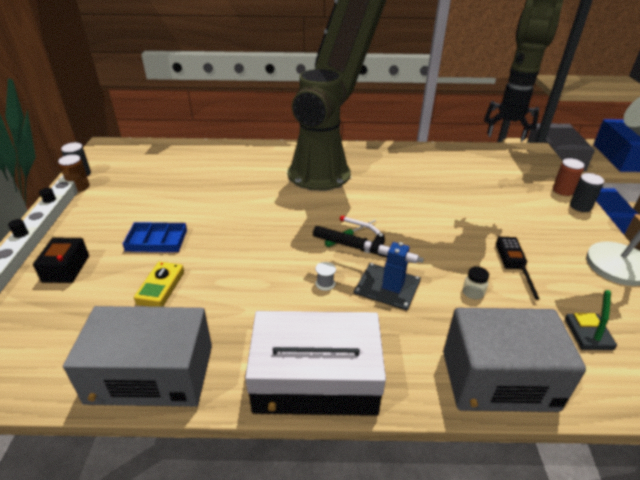

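View pics/side0.png

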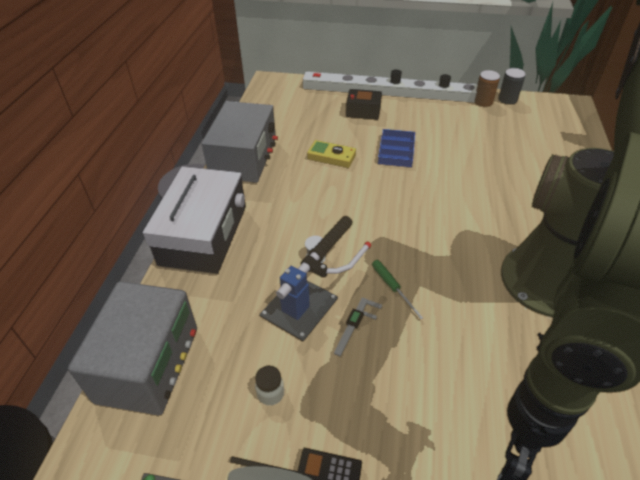

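The scene view shows the stand at about (385,265), with the red ball near (342,218) and the grip end near (316,232). In the side view the ball is near (368,244) and the grip end near (348,220). I'll zoom in and get precise pixels.

Run:
```python
import cv2,numpy as np
a=cv2.imread("pics/scene0.png");b=cv2.imread("pics/side0.png")
def red(im,x0,y0,x1,y1):
    c=im[y0:y1,x0:x1].astype(int); m=(c[...,2]>110)&(c[...,2]-c[...,1]>70)&(c[...,2]-c[...,0]>60)
    y,x=np.nonzero(m); print(len(x),x.mean()+x0,y.mean()+y0)
red(a,330,208,352,226); red(b,355,232,382,256)
A=cv2.resize(a[200:320,305:435],None,fx=5,fy=5,interpolation=cv2.INTER_CUBIC)[:600,:]
A=cv2.resize(a[205:315,305:430],(500,440),interpolation=cv2.INTER_CUBIC) # x4
B=cv2.resize(b[205:345,255:385],(520,560),interpolation=cv2.INTER_CUBIC) # x4
o=np.zeros((560,1020,3),np.uint8);o[:440,:500]=A;o[:,500:]=B
cv2.imwrite("pics/crop.png",cv2.resize(o,(800,439)))
```

```text
23 341.7826086956522 217.30434782608697
12 368.0 243.5
```

View pics/crop.png

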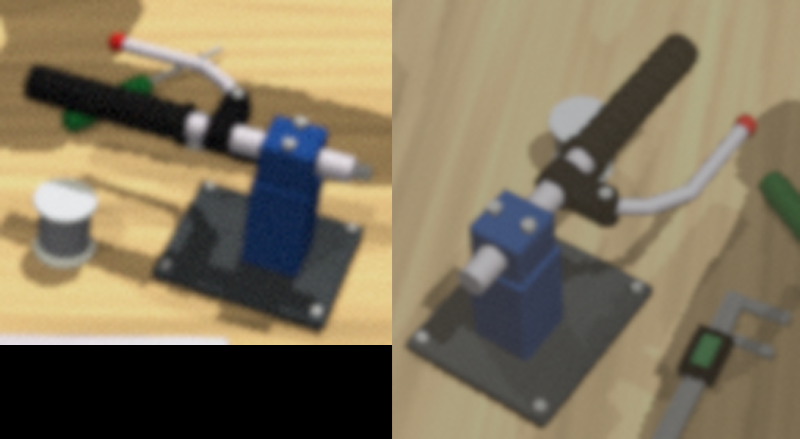

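The crop shows the ball, grip end, clamp top and base corners clearly. I'll fit the stand's x, y and yaw to them.

```bash
cat > fit.py <<'E'
import numpy as np
from rig import env
from scipy.optimize import least_squares
P={c:env.camera_params(c) for c in("scene","side")}
def proj(c,X):
    p=P[c];q=p["R"]@X+p["t"];return np.array([p["fx"]*q[0]/q[2]+p["cx"],p["fy"]*q[1]/q[2]+p["cy"]])
h=.010
F=[("scene",(-84,-95,120),(342.0,217.7)),("side",(-84,-95,120),(367.9,244.2)),
("scene",(0,-142,120),(315.5,230.8)),("side",(0,-142,124),(348.4,220.3)),
("scene",(0,90,144),(399.7,247.4)),("side",(0,90,144),(293.9,273.9)),
("side",(0,138,120),(281.5,293.6)),
("scene",(65,0,8),(354.4,292.7)),("scene",(65,150,8),(407,310.2)),("scene",(-65,150,8),(420.7,277.7)),
("side",(-65,0,8),(337.9,297.4)),("side",(-65,150,8),(303.1,340.5)),("side",(65,150,8),(260.1,315))]
def T(v,q):
    c,s=np.cos(v[2]),np.sin(v[2]);q=np.array(q)/1000
    return np.array([v[0]+c*q[0]-s*q[1],v[1]+s*q[0]+c*q[1],q[2]])
def res(v): return np.concatenate([proj(c,T(v,q))-u for c,q,u in F])
r=least_squares(res,[.5,.1,0],loss="soft_l1")
E
python3 - <<'E'
from fit import *
v=r.x;print(v,np.degrees(v[2]));print(res(v).reshape(-1,2).round(1).tolist())
for n,q in dict(pivot=(-40,30,120),mid=(-84,-55,120),ball=(-84,-95,120),grip=(0,-70,120)).items():print(n,T(v,q).round(4))
# ball by triangulation
b=least_squares(lambda X:np.r_[proj("scene",X)-(342.0,217.7),proj("side",X)-(367.9,244.2)],[.5,.1,.1]);print(b.x,b.fun)
E
```

```text
[ 0.57135841  0.12209387 -0.41876884] -23.993687058810167
[[0.1, 0.8], [-0.0, 1.4], [-1.5, -0.3], [-0.2, -0.8], [-1.3, -0.7], [-0.8, -0.1], [-0.8, 1.4], [-2.2, -1.0], [0.4, -0.8], [-0.0, 0.3], [1.0, -0.0], [0.4, 0.9], [-1.2, 0.2]]
pivot [0.547  0.1658 0.12  ]
mid [0.4723 0.106  0.12  ]
ball [0.456  0.0695 0.12  ]
grip [0.5429 0.0581 0.12  ]
[0.45635059 0.0687069  0.12345459] [-0.10661761 -0.1274214  -0.07996325  0.11761476]
```

```bash
cat > press.py <<'E'
from fit import *
v=r.x; Z=0.104; OFF=.0205
def pose(th,gap,z=Z):
    """tool with finger back facing the blade's outer side, gap m short of nominal contact"""
    a=v[2]+th; lx=np.array([np.cos(a),np.sin(a),0]); ly=np.array([-lx[1],lx[0],0])
    mid=T(v,(-40,30,120))-.044*lx-.085*ly
    p=mid-(OFF+gap)*lx; p[2]=z
    R=np.column_stack([np.cross(lx,[0,0,-1]),lx,[0,0,-1]])
    return p,R,lx
def force(lx,n=4):
    f=[]
    for _ in range(n): env.hold(.03); f.append(env.read_state()["ft_force"])
    return np.mean(f,0)
E
python3 - <<'E'
from press import *
import cv2
env.grip(0,80)
p,R,lx=pose(0,.03,.22); print(env.solve_ik(p,R))
env.goto(p,R)
p,R,lx=pose(0,.02); env.line_to(p,R)
s=env.read_state();print(s["t"],s["ee_pos"]-p,s["width"],s["joints"],force(lx))
for c in("scene","side"): cv2.imwrite(f"pics/{c}1.png",env.camera(c)[:,:,::-1])
a=cv2.imread("pics/scene1.png")[180:300,300:430];b=cv2.imread("pics/side1.png")[190:310,300:430]
cv2.imwrite("pics/pre.png",cv2.resize(np.hstack([a,b]),(780,360),interpolation=cv2.INTER_CUBIC))
E
```

```text
[ 0.28866477  0.00917928 -0.34481109  1.21680595  0.          2.27822994]
4.0917 [0.00053252 0.0003352  0.00067135] 6.0012513726166e-05 [ 2.74680536e-01  9.51954411e-02 -5.25450739e-01  9.49199107e-01
  5.80070817e-06  2.26388314e+00] [ 0.11118525 -0.35180813  0.11840295]
```

View pics/pre.png

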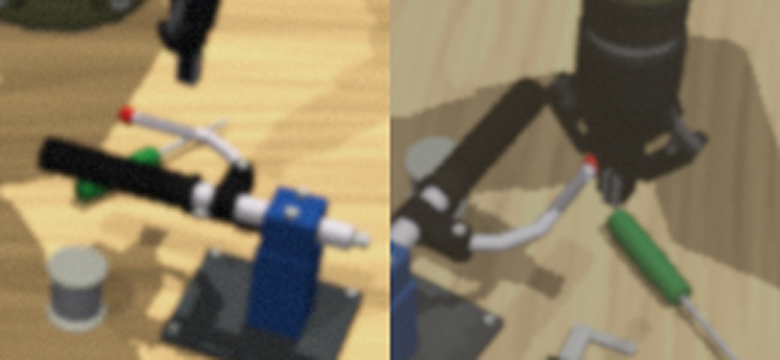

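The blade middle is in front of the finger tips, as planned. I'll check the tip projection and how high and wide the gripper knuckles sit relative to the grip.

Run:
```python
from press import *
s=env.read_state();p,R=s["ee_pos"],s["ee_rot"]
print(proj("side",p),proj("scene",p))
for u in((400,236.7),(356.7,223),(398,228),(354,218),(373.3,256.7)):
    q=least_squares(lambda w:proj("side",p+R@[0,w[0],w[1]])-u,[0,-.05]).x; print(u,q.round(4))
for g,th in((0,.3),):
    pp,_,_=pose(th,g);c,sn=np.cos(v[2]),np.sin(v[2]);d=pp[:2]-v[:2];print("tcp in stand frame",c*d[0]+sn*d[1],-sn*d[0]+c*d[1])
```

```text
[373.63575909 267.55259289] [360.43507435 219.09866963]
(400, 236.7) [-0.053  -0.1329]
(356.7, 223) [ 0.0518 -0.1167]
(398, 228) [-0.0458 -0.1547]
(354, 218) [ 0.0593 -0.128 ]
(373.3, 256.7) [ 0.0036 -0.0355]
tcp in stand frame -0.07649998598238768 -0.07026465490533289
```

The visible tip sits about 11 px above the TCP projection in both views, so I need a closer look.

Run:
```python
from press import *
import cv2
p=env.read_state()["ee_pos"]
o=[]
for c,(x,y) in (("scene",(330,180)),("side",(335,200))):
    im=cv2.imread(f"pics/{c}1.png")[y:y+75,x:x+65]
    im=cv2.resize(im,None,fx=6,fy=6,interpolation=cv2.INTER_CUBIC)
    im=np.clip(im.astype(float)*1.6,0,255).astype(np.uint8)
    u=(proj(c,p)-(x,y)+.5)*6; cv2.circle(im,tuple(int(k) for k in u),4,(255,0,255),1); o.append(im)
cv2.imwrite("pics/tip.png",np.hstack(o))
w=env.camera("wrist");cv2.imwrite("pics/wrist1.png",w[:,:,::-1]);print(env.camera_params("wrist"))
```

```text
{'fx': 371.64829954431775, 'fy': 371.64829954431775, 'cx': 316.5598844291125, 'cy': 234.61659633876712, 'hand_eye': array([[-2.83009353e-04, -9.59928965e-01, -2.80243290e-01,
         7.15524809e-02],
       [ 9.99999792e-01, -1.09103941e-04, -6.36151757e-04,
        -7.10760196e-04],
       [ 5.80084850e-04, -2.80243412e-01,  9.59928796e-01,
        -1.81795536e-01],
       [ 0.00000000e+00,  0.00000000e+00,  0.00000000e+00,
         1.00000000e+00]])}
```

View pics/tip.png

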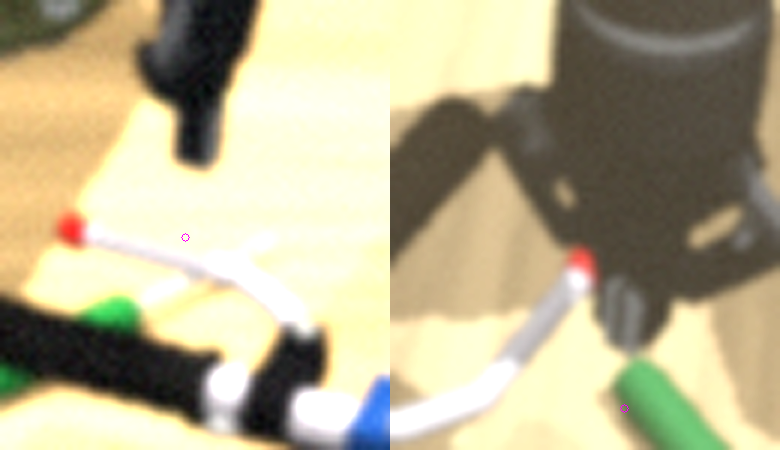

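View pics/wrist1.png

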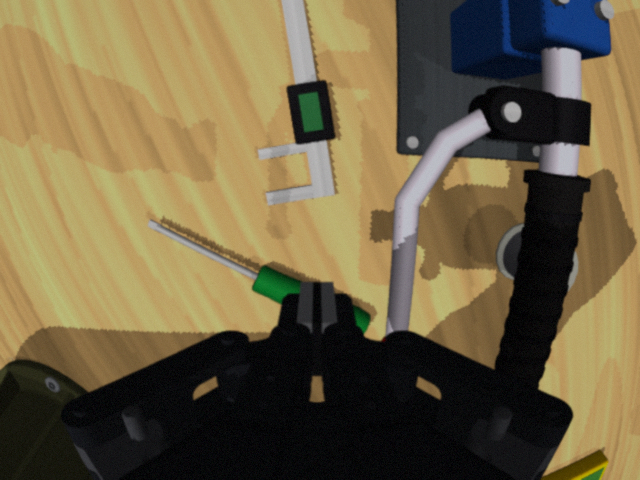

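Run:
```python
from press import *
s=env.read_state();p,R=s["ee_pos"],s["ee_rot"]
w=env.camera_params("wrist");H=w["hand_eye"]
def wp(X,tool=False):
    q=X if tool else R.T@(X-p)
    c=H[:3,:3].T@(q-H[:3,3]);th=np.arctan2(np.hypot(c[0],c[1]),c[2]);k=w["fx"]*th/np.hypot(c[0],c[1]);return np.array([w["cx"]+k*c[0],w["cy"]+k*c[1]])
print("pivot top",wp(T(v,(-40,30,130))),"seen 512,112"); print("grip end",wp(T(v,(0,3,130))),"seen 557,180");print("plate corner",wp(T(v,(-65,0,8))),"seen 398,152")
print("blade start",wp(T(v,(-84,-15,120))),"seen 407,200")
t=least_squares(lambda X:np.r_[proj("scene",X)-(362.8,206.5),proj("side",X)-(375,257.7)],p);print("tip",t.x,t.fun,"tcp",p,"in tool",R.T@(t.x-p))
for d in(0,.01,.02,.03,.04):print(d,wp(np.array([.011,0,-d]),1),wp(np.array([0,0,-d]),1))
p0=np.array([.198,.566,.192]);print(proj("scene",p0))
```

```text
pivot top [504.725673   109.51580874] seen 512,112
grip end [567.62927249 173.200394  ] seen 557,180
plate corner [395.81438604 152.91534461] seen 398,152
blade start [404.79596795 200.0409771 ] seen 407,200
tip [0.43453576 0.12741462 0.14560395] [ 0.30561546  0.35913645  0.21813701 -0.31472324] tcp [0.43574056 0.12264296 0.10463674] in tool [ 0.0039021  -0.00300219 -0.04096698]
0 [318.1765963  248.54390638] [318.15326799 268.40608396]
0.01 [318.24917165 254.99174137] [318.22212808 275.72044493]
0.02 [318.32932787 262.14355266] [318.29779064 283.79808394]
0.03 [318.41824503 270.11500708] [318.38122793 292.75607788]
0.04 [318.51734062 279.04680136] [318.47358258 302.73430978]
[500.11135039 154.15102315]
```

Stand and arm pose agree with the wrist view, but the visible fingers end about 40 mm short of the TCP. A gentle probe at this height is safe in either case, since the grip top is at 136 mm.

Run:
```python
from press import *
import cv2
p,R,lx=pose(0,.02); f0=force(lx)
for g in(.012,.006,.003,0,-.003,-.006,-.009,-.012):
    q,R,lx=pose(0,g); env.line_to(q,R,.03); f=force(lx)-f0
    print(g,f.round(2),round(f@lx,2),env.read_state()["t"])
    if -(f@lx)>2.5: break
cv2.imwrite("pics/wrist2.png",env.camera("wrist")[:,:,::-1])
a=env.camera("scene")[180:255,330:395];b=env.camera("side")[200:275,335:400]
cv2.imwrite("pics/probe.png",cv2.resize(np.hstack([a,b])[:,:,::-1],None,fx=6,fy=6,interpolation=cv2.INTER_CUBIC))
```

```text
0.012 [-0.11 -0.03  0.5 ] -0.09 5.0583
0.006 [-0.25 -0.23 -0.17] -0.14 5.5417
0.003 [-0.15 -0.25 -0.08] -0.03 5.925
0 [-0.08  0.18 -0.35] -0.15 6.3083
-0.003 [-0.57 -0.12 -0.2 ] -0.47 6.6917
-0.006 [-0.53  0.47 -0.45] -0.68 7.075
-0.009 [-0.28  0.25  0.26] -0.36 7.4583
-0.012 [-0.52  0.11 -0.03] -0.52 7.8417
```

View pics/probe.png

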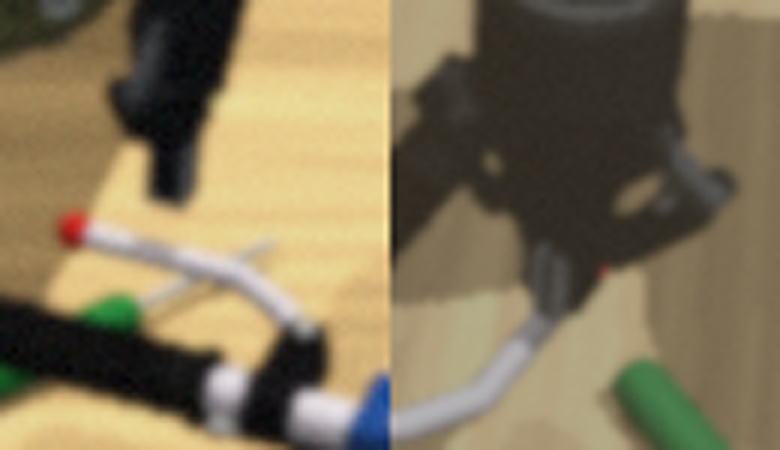

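There was no contact and the lever didn't move, so the fingertips really do end about 41 mm behind the nominal TCP. I'll back out, lower by that amount and probe again.

```bash
sed -i 's/Z=0.104/Z=0.062/' press.py
python3 - <<'E'
from press import *
import cv2
p,R,lx=pose(0,.03,.104); env.line_to(p,R,.1)
p,R,lx=pose(0,.03); print("down hit",env.line_to(p,R,.08,threshold=6)); f0=force(lx,8)
print(env.read_state()["ee_pos"]-p,f0)
np.save("f0.npy",f0)
for g in(.015,.008,.005,.002,-.001,-.004,-.007,-.010):
    q,R,lx=pose(0,g); env.line_to(q,R,.03); f=force(lx)-f0
    print(g,f.round(2),round(f@lx,2),env.read_state()["t"])
    if -(f@lx)>2.2: break
cv2.imwrite("pics/wrist3.png",env.camera("wrist")[:,:,::-1])
E
```

```text
down hit False
[0.00044131 0.00013959 0.00046863] [0.07167611 0.27635957 0.15880809]
0.015 [ 0.31  0.06 -0.27] 0.26 10.2833
0.008 [ 0.15 -0.19  0.06] 0.21 10.8
0.005 [-0.19 -0.18  0.02] -0.1 11.1833
0.002 [-0.66 -0.32 -0.47] -0.47 11.5667
-0.001 [-0.05 -0.19 -0.  ] 0.03 11.95
-0.004 [-3.55  0.38  1.86] -3.39 12.3333
```

View pics/wrist3.png

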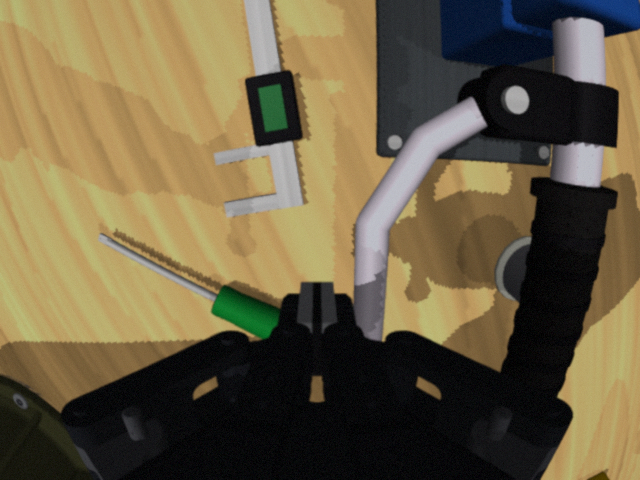

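The finger back touches the blade at about gap −3 mm with 3.4 N, which matches the rest preload. First press now, following the arc.

```bash
cat >> press.py <<'E'
G=-.003
def press(limit,th0=0.):
    f0=np.load("f0.npy"); th=th0; log=[]
    while th<.37:
        th+=.04 if th<.2 else .0200 if th<.26 else .004
        q,R,lx=pose(th,G); env.line_to(q,R,.04); f=force(lx,3)-f0
        log.append((round(th,3),round(-(f@lx),1)))
        if -(f@lx)>limit: break
    print(log,(f).round(1),env.read_state()["t"]); return th
E
python3 - <<'E'
from press import *
import cv2
th=press(15)
b=env.camera("side")[190:340,255:400];a=env.camera("scene")[190:340,305:450]
cv2.imwrite("pics/stop1.png",cv2.resize(np.hstack([a,b])[:,:,::-1],(780,403),interpolation=cv2.INTER_CUBIC))
E
```

```text
[(0.04, np.float64(3.4)), (0.08, np.float64(3.3)), (0.12, np.float64(4.6)), (0.16, np.float64(5.2)), (0.2, np.float64(5.7)), (0.22, np.float64(6.3)), (0.24, np.float64(6.8)), (0.26, np.float64(6.3)), (0.264, np.float64(7.1)), (0.268, np.float64(7.0)), (0.272, np.float64(7.1)), (0.276, np.float64(7.3)), (0.28, np.float64(7.4)), (0.284, np.float64(6.7)), (0.288, np.float64(7.1)), (0.292, np.float64(7.5)), (0.296, np.float64(7.6)), (0.3, np.float64(7.4)), (0.304, np.float64(7.4)), (0.308, np.float64(7.8)), (0.312, np.float64(7.1)), (0.316, np.float64(8.3)), (0.32, np.float64(9.6)), (0.324, np.float64(9.9)), (0.328, np.float64(10.8)), (0.332, np.float64(11.6)), (0.336, np.float64(13.3)), (0.34, np.float64(13.8)), (0.344, np.float64(14.5)), (0.348, np.float64(15.4))] [-15.    7.1   8.5] 22.9167
```

View pics/stop1.png

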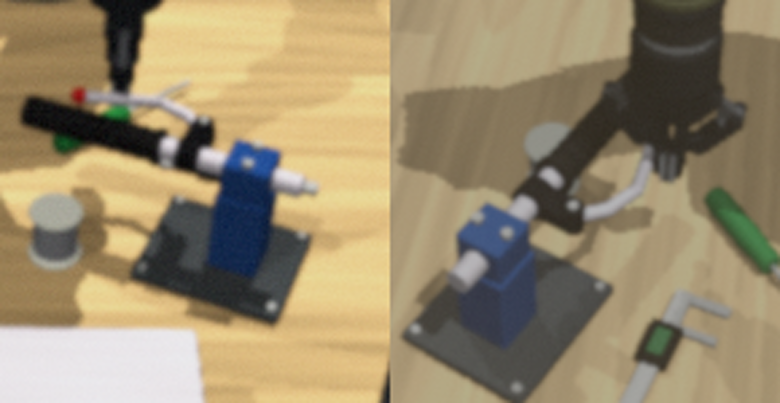

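The stop shows clearly: force stays near 7.5 N up to about 0.314, then climbs to 15 N with the ball close to the grip. Now I'll release it fully and press again.

Run:
```python
from press import *
import cv2
for th in(.2,.1,0.): 
    q,R,lx=pose(th,G+(.0 if th else .018)); env.line_to(q,R,.06)
env.hold(.8); f0=force(lx,10); print("free",f0-np.load("f0.npy"),env.read_state()["t"]); 
im=env.camera("scene"); c=im[205:240,325:365].astype(int); m=(c[...,0]>110)&(c[...,0]-c[...,1]>70)&(c[...,0]-c[...,2]>60)
y,x=np.nonzero(m);print("ball px",x.mean()+325,y.mean()+205,"rest 341.8,217.3")
np.save("f0.npy",f0)
for th in(0.,.1,.2,.29): q,R,lx=pose(th,G); env.line_to(q,R,.04)
th=press(16,.296); np.save("th.npy",th)
for _ in range(3): env.hold(.4); f=force(lx,5)-f0; print((-(f@lx)).round(1),f.round(1),env.read_state()["t"],env.read_state()["width"])
im=env.camera("scene"); c=im[205:240,325:365].astype(int); m=(c[...,0]>110)&(c[...,0]-c[...,1]>70)&(c[...,0]-c[...,2]>60)
y,x=np.nonzero(m);print("ball px",x.mean()+325,y.mean()+205,"expected at stop",proj("scene",T(v,(-40,30,120))+np.r_[T((0,0,v[2]+.3),(-44,-125,0))]))
```

```text
free [-0.15548116 -0.12543937  0.12159387] 25.4917
ball px 341.57142857142856 217.38095238095238 rest 341.8,217.3
[(0.3, np.float64(6.1)), (0.304, np.float64(5.7)), (0.308, np.float64(6.3)), (0.312, np.float64(6.3)), (0.316, np.float64(6.6)), (0.32, np.float64(7.1)), (0.324, np.float64(8.2)), (0.328, np.float64(8.7)), (0.332, np.float64(9.4)), (0.336, np.float64(10.6)), (0.34, np.float64(11.7)), (0.344, np.float64(11.8)), (0.348, np.float64(13.2)), (0.352, np.float64(14.0)), (0.356, np.float64(14.9)), (0.36, np.float64(15.6)), (0.364, np.float64(16.3))] [-15.9   9.    9.2] 33.2917
16.7 [-15.7   9.3   9.5] 33.8583 -7.106882864908897e-05
16.6 [-15.5   9.6   9.9] 34.425 -0.0002332688626145803
16.7 [-15.6   9.4   9.7] 34.9917 0.0001498359545661505
ball px 333.6666666666667 225.0 expected at stop [334.18113825 225.28789251]
```

The lever came fully back out between presses. It's now at its stop again, held steady at about 16.7 N.

```bash
python3 -c "
from rig import env
print(env.job_done())"
```

```text
the job is handed in; nothing more can be done
None
```

The brake lever was pressed to its stop with the back of a finger and let spring fully out. It was then pressed to the stop again, and I handed the job in with the arm holding it there at a steady 16.7 N or so.

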